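# Probe the bore of a bobbin core

## Task

Turn the gauge's turntable clockwise by its red knob, all the way to its stop, so that the bare brass bobbin core stands under the guide hole of the bridge. Then draw the blue-handled probe out of its holder and lower its rod through the guide hole until the tip is half-way down the core's bore, centred and upright, never letting the probe touch the gauge. Finish while still holding it there by the handle, and do not disturb the other things on the desk.

Things in the scene. Friction and masses are not known exactly. Their poses are not given: they have to be found in the camera images.
- gauge: Bobbin bore gauge, fixed to the desk: grey base plate 190x160x6 mm that carries a round aluminium turntable and, at the far side, a post with a horizontal bridge over the table's rim (bridge 50 mm wide, underside 72 mm and top 84 mm above the desk, with a guide hole through it). Origin: underside, on the turntable's axis; x points from the axis towards the guide hole and the post, z up
- turntable (a joint): Angle of the turntable (132 mm across, top 20 mm above the desk) about the vertical axis of gauge, rad, counter-clockwise from above positive, limits 0 and 1.7; it starts above 0. At 0 a dowel on the table's rim meets a dark steel stop block on the base (hard stop), and the bare brass core is exactly under the guide hole. Turning takes less than 1 N at the knob; the table stays where it is left
- table_axis (a point): Point on the turntable's vertical axis, top of its black hub, 26 mm above the desk
- index_knob (a point): Centre of the red round knob (16 mm across, 28 mm tall, centre 100 mm above the desk) on an upright 9 mm pin fixed to the turntable, 56 mm from its axis, diametrically opposite the brass core. Take it from above; it turns freely between flat fingers as it is carried round. Spools beside it reach up to 64 mm above the desk
- guide (a point): Centre of the top mouth of the guide hole in the bridge (brass collar 31 mm across, its top 87 mm above the desk). Bore 20 mm in diameter, vertical, 15 mm long
- core_top (a point): Centre of the top mouth of the bare brass bobbin core fixed on the turntable, 42 mm from its axis, 60 mm above the desk; core 40 mm tall, flanges 36 mm across, bore 20 mm in diameter, vertical, full height. It stands between a blue and a green thread spool
- probe_grip (a point): Centre of the blue square handle of the probe, 22x22 mm and 45 mm tall, faces square to x and y; z up along the probe. The handle stands on a black collar 34 mm across, 6 mm thick, whose underside is 28.5 mm below this point
- probe_tip (a point): Lower end of the probe's steel rod (8 mm in diameter, 88 mm from tip to collar), on its axis, 116.5 mm below the handle's centre
- probe: The loose probe as a whole (rod, collar, handle; 0.12 kg, 139 mm long); origin at the rod's tip, z up along the rod. At first it hangs upright in its holder by the collar and is drawn straight up out of it
- probe_stand: Holder of the probe, fixed to the desk: grey tube 33 mm across on a round black foot 80 mm across, top 105 mm above the desk, bore 20 mm; origin: underside, centre
- pen_cup: white square pen cup with pens, 65x65x153 mm, bystander; origin at its underside
- stapler: red and black stapler, 36x146x54 mm, bystander; origin at its underside
- tape_measure: coiled yellow tape measure, 49x50x16 mm, bystander; origin at its underside
- eraser: blue and white eraser, 19x45x13 mm, bystander; origin at its underside
Mind the look-alikes: they are no part of the job. What is meant by the probe is not turquoise, and is the smaller of those in its own colour.

How it is judged:
On the way, in this order (a step that is already met when the one before it is completed fails the run):
1. the turntable is at its stop with the brass core under the guide hole, before the probe leaves its holder (value of joint turntable between -0.05 and 0.05 rad and distance of probe_tip from where it was at the start of the episode below 0.03 m), for 0.3 s.
2. the rod is held still, centred and upright, its tip half-way down the core's bore (value of joint turntable between -0.05 and 0.05 rad and z of probe_tip in the frame of core_top between -0.03 and -0.01 m and horizontal distance between probe_tip and guide below 0.004 m and angle between probe's own z axis and vertical below 0.07 rad and contact force between the fingers and probe above 1 N and contact force between probe and gauge below 0.3 N and linear speed of probe below 0.02 m/s), for 0.5 s.
At the end, for the whole second after the job is handed in: The turntable is at its stop (within 0.05 rad of 0); the probe is held in the fingers, still (under 0.02 m/s), upright within 0.07 rad, its tip 10 to 30 mm below the top of the brass core and within 4 mm of the guide hole's axis, and it does not touch the gauge (all of step 2); the arm keeps its last pose, push and grip.
It fails at once if the probe touches the gauge (more than 0.5 N) (contact force between probe and gauge above 0.5 N).
It fails at once if a bystander (pen cup, stapler, tape measure, eraser) is shifted by more than 20 mm (distance of any of pen_cup, stapler, tape_measure, eraser from where it was at the start of the episode above 0.02 m).
It also fails if it takes over 61 s, if anything falls off the work surface, if the arm or the gripper's body presses on something with over 40 N, if the wrist force passes 120 N, or if a joint passes its speed limit or range.

## Robot

A 6-joint arm with a two-finger parallel gripper is mounted at the origin on a cart in front of the work surface, level with it; the furniture and walls round the work are solid. World frame = base frame: x ahead of the robot, y to its left, z up, the work surface at z = 0. Lengths are in m, angles in rad, forces in N, time in s.
With the tool pointing down it reaches from about 0.3 to 0.875 m from the base axis. Payload 6.4 kg.
Tool frame: the origin (TCP) lies at the very end of the fingers, on their centre line; the grasp point (between the pads) lies 19 mm behind it; z points along the fingers, y is the line along which they close (so a half turn about z gives the same grasp; the last joint's range is limited). The gripper opens to 85 mm and grips with 20 to 120 N. Pads are 22 mm wide; open, the fingers measure 114 mm over their backs; the gripper's body (76 mm by 85 mm) begins 54 mm behind the grasp point. The pads swing forward as they close: fully open they stand 13 mm farther back than shut.
Start: joints at [-1.481, 0.181, 1.607, -0, 1.354, -0.206], TCP at [0.168, -0.55, 0.191] pointing down, gripper open.
Joint ranges: [-2.99, 2.99], [-0.89, 2.07], [0.3, 2.58], [-1.14, 4.28], [0, 2.63], [-3.12, 3.12]. Speed limits (rad/s): [2.57, 2.57, 3.01, 3.14, 3.14, 3.14].

## Interface

Orientations are given as a unit quaternion [w, x, y, z].
In Python, from bench import ctrl, camera, calibration, order, outline_of gives the robot as it stands.
- The arm moves only by the tool move_arm, never from a script. Its argument "series" is a list that holds one entry, the list of rows, each a list of 5 numbers: the opening, from 0 (shut) to 1 (fully open), then the shift along the tool's x, y, z in mm, then the turn about the tool's z in rad. A call has exactly 10 rows; each row is the pose to reach, as a shift and turn from the pose commanded when the call began, along the tool's axes at that moment; what a row does not reach only later rows make up. A row lasts 1/12 s, in which the tool goes at most 41.7 mm and 7.16 degrees, less where a joint would pass 70% of its speed; a pose out of reach is approached as far as the arm can. A call with a gripper value outside its range is refused whole. The fingers move at their own pace and stop on an object; the grip force is fixed at half the most. Time passes only in rows, so rows that repeat a pose let the fingers close, or fill a call up. It gives the time, the measured TCP pose, the force, the opening and the grip force at its end, in the units of the state.
- ctrl.get_obs(): the state, without advancing time (a new reading comes with each control period).
- camera(name): name is "scene" or "top"; returns (picture, depth): 480x640x3 uint8, blue, green, red; 480x640 float32, m along the optical axis (not along the pixel's ray), 0 where there is no reading.
- calibration(name): a dict with "intrinsics" (3x3 intrinsics, pixels), "rvec" (rotation vector, rad) and "tvec" (3), from world to camera coordinates, as OpenCV has them. Camera axes: x right, y down, z forward; pixel columns grow to the right and rows downward; lengths in m; the calibration is good to about 2 mm. A picture is of the moment at which its call begins. calibration takes no time and is no camera call.
- order.hand_in(): hands the job in; it is judged then, once.
Trained networks look in the newest picture that a camera, given by its name, has taken for a name from the list of things; names that differ only in an ending like _2 or _b are one class to them, and where a whole thing is asked for, a point or a joint stands for the part that bears it (a point fixed in the world has none). Each returns a list of dicts, best first, with "conf" (0 to 1); they miss things now and then, are a little off and sometimes report something else, mostly with a low value. They report only what shows in the picture. A call takes as long as a camera call. They do not tell look-alikes from the thing itself.
- outline_of(target, camera): "region" (480x640 bool, what is visible of it) and "bbox" ([centre column, centre row, width, height] in pixels, round what is visible of it).
The state is a dict: "time_s": time; "q": joint angles; "dq": joint speeds; "joint_efforts": joint torques, N m; "eef_pos": TCP position; "eef_rot": TCP orientation; "wrist_force": force on the tool from outside, world axes, zero at the start; "torque": the same for the moment, N m; "opening": opening from 0.0 (shut) to 1.0 (fully open); "grasp_force": force on a finger pad.
Only numpy, scipy, OpenCV 4.12 (cv2) and the standard library are available. Lean on these libraries where they do the work, as an engineer would, in place of code of your own. Each camera call takes 0.05 s, during which the arm holds its last target. There are 200 camera calls.

## Working session

There is one attempt and no reset: what is moved stays moved. The work goes in short steps, Python scripts to look and compute and a tool call to move; the robot and the scene stay as the last step left them, time stands still between calls to the robot, and variables do not carry over. Pictures are saved under pics/ and viewed, at most 10 in all, crops included, and the job is handed in when it is done.

Besides the shell and the picture viewer there is one more tool, called by a JSON object that holds its "method" and its "body", one argument or row to a line. move_arm: Moves the arm, as the interface text tells. Its arguments: {"type":"object","properties":{"series":{"type":"array","items":{"type":"array","items":{"type":"array","items":{"type":"number"}}}}},"required":["series"]}

```bash
mkdir -p pics; ls; python3 - <<'E'
from bench import ctrl,camera,calibration
import cv2,numpy as np
for n in ("scene","top"):
    p,d=camera(n); cv2.imwrite(f"pics/{n}0.png",p); np.save(f"pics/{n}0.npy",d)
    c=calibration(n);R=cv2.Rodrigues(np.array(c["rvec"],float))[0];print(n,(-R.T@np.array(c["tvec"]).reshape(3)).round(3),R.round(2).tolist(),c["intrinsics"])
o=ctrl.get_obs();print(o["eef_pos"],o["eef_rot"],o["time_s"],o["opening"])
E
```

```text
pics
scene [0.046 0.448 0.943] [[-0.63, -0.78, -0.0], [-0.6, 0.48, -0.64], [0.5, -0.4, -0.77]] [[531.11347294   0.         318.79745902]
 [  0.         531.11347294 249.64424205]
 [  0.           0.           1.        ]]
top [0.405 0.011 1.047] [[-0.01, -1.0, -0.02], [-0.98, 0.02, -0.17], [0.17, 0.02, -0.98]] [[448.7245161    0.         316.90542921]
 [  0.         448.7245161  238.36390508]
 [  0.           0.           1.        ]]
[ 0.1676086  -0.54946837  0.1904801 ] [-7.70808084e-04  9.89078073e-01  1.47390532e-01  4.20398077e-05] 0.1 0.9989235853994489
```

View pics/top0.png

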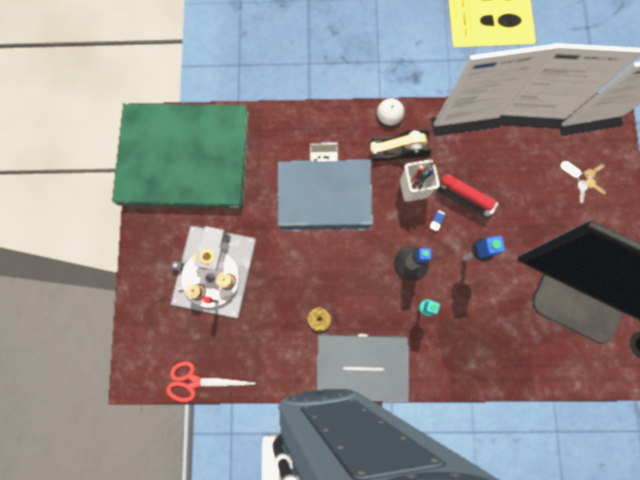

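View pics/scene0.png

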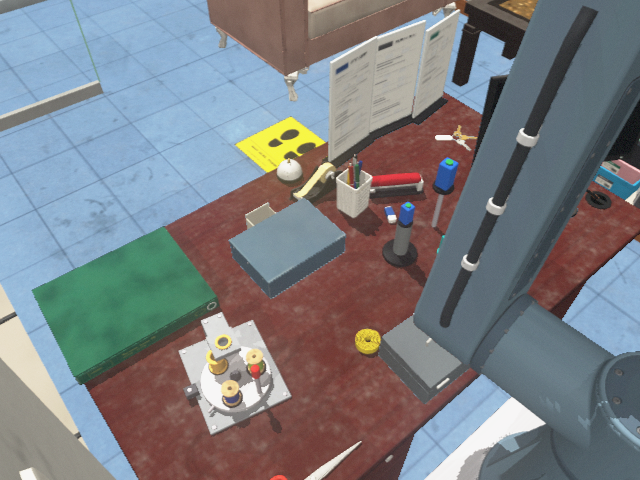

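The top view shows the gauge around (212,272), with the red knob at (208,299) and the guide at (207,256). The probe in its black-footed holder is near (425,254). The larger blue look-alike is at (490,247) and the turquoise one at (430,307).

```bash
cat > h.py <<'E'
from bench import ctrl,camera,calibration,order,outline_of
import cv2,numpy as np
def cal(n):
    c=calibration(n);return np.array(c["intrinsics"]),cv2.Rodrigues(np.array(c["rvec"],float))[0],np.array(c["tvec"],float).reshape(3)
def cloud(n,d):
    K,R,t=cal(n);v,u=np.mgrid[:480,:640]
    P=np.stack([(u-K[0,2])/K[0,0]*d,(v-K[1,2])/K[1,1]*d,d],-1)
    return (P-t)@R
def ray(n,u,v,z):
    K,R,t=cal(n);o=-R.T@t;r=R.T@np.array([(u-K[0,2])/K[0,0],(v-K[1,2])/K[1,1],1.]);return o+r*(z-o[2])/r[2]
def proj(n,p):
    K,R,t=cal(n);q=K@(R@np.array(p,float)+t);return q[:2]/q[2]
E
python3 - <<'E'
from h import *
for n in ("top","scene"):
    p,d=camera(n);W=cloud(n,d)
    for t in ("index_knob","guide","core_top","probe_grip","probe_stand","gauge","turntable"):
        for r in outline_of(t,n)[:3]:
            m=r["region"]&(d>0)
            if m.sum()<3: continue
            w=W[m];zt=np.percentile(w[:,2],97);s=w[w[:,2]>zt-.004]
            print(n,t,round(r["conf"],2),np.round(r["bbox"]).tolist(),"med",np.median(w,0).round(3),"top",s.mean(0).round(4),m.sum())
    a=(slice(215,325),slice(160,270)) if n=="top" else (slice(300,440),slice(170,310))
    cv2.imwrite(f"pics/{n}1.png",cv2.resize(p[a],None,fx=5 if n=="top" else 4,fy=5 if n=="top" else 4,interpolation=cv2.INTER_CUBIC))
E
```

```text
top index_knob 0.86 [208.0, 279.0, 61.0, 53.0] med [0.489 0.273 0.021] top [0.4457 0.2617 0.109 ] 2178
top core_top 0.93 [208.0, 279.0, 59.0, 54.0] med [0.49  0.275 0.021] top [0.4494 0.2633 0.1079] 2231
top probe_grip 0.75 [422.0, 256.0, 23.0, 17.0] med [ 0.526 -0.179  0.147] top [ 0.5291 -0.1847  0.1582] 242
top probe_grip 0.69 [485.0, 248.0, 38.0, 25.0] med [ 0.536 -0.301  0.171] top [ 0.5389 -0.3093  0.2001] 673
top probe_grip 0.52 [428.0, 309.0, 23.0, 17.0] med [ 0.424 -0.193  0.134] top [ 0.4247 -0.1977  0.14  ] 241
top probe_stand 0.8 [409.0, 262.0, 40.0, 34.0] med [ 0.521 -0.172  0.01 ] top [ 0.5223 -0.1743  0.0955] 757
top gauge 0.82 [214.0, 272.0, 80.0, 95.0] med [0.515 0.265 0.019] top [0.5482 0.268  0.0871] 5591
top gauge 0.51 [422.0, 258.0, 22.0, 14.0] med [ 0.526 -0.179  0.147] top [ 0.5291 -0.1847  0.1582] 237
top turntable 0.87 [209.0, 280.0, 64.0, 58.0] med [0.49  0.275 0.021] top [0.4481 0.2628 0.1083] 2208
scene index_knob 0.58 [233.0, 381.0, 73.0, 61.0] med [0.486 0.288 0.021] top [0.4448 0.2652 0.1075] 3497
scene index_knob 0.58 [389.0, 216.0, 11.0, 18.0] med [ 0
[... 413 characters left out ...]
0] med [ 0.526 -0.176  0.136] top [ 0.5307 -0.1822  0.1576] 340
scene probe_grip 0.8 [446.0, 193.0, 27.0, 70.0] med [ 0.537 -0.301  0.152] top [ 0.5399 -0.3067  0.1991] 839
scene probe_grip 0.71 [235.0, 379.0, 67.0, 67.0] med [0.487 0.289 0.021] top [0.4448 0.2652 0.1075] 3481
scene probe_stand 0.71 [400.0, 245.0, 34.0, 42.0] med [ 0.521 -0.172  0.012] top [ 0.5226 -0.1739  0.0991] 971
scene probe_stand 0.33 [235.0, 379.0, 71.0, 65.0] med [0.486 0.288 0.021] top [0.4448 0.2652 0.1075] 3524
scene gauge 0.59 [236.0, 374.0, 113.0, 124.0] med [0.508 0.284 0.019] top [0.5459 0.2686 0.0875] 8339
scene turntable 0.91 [236.0, 379.0, 72.0, 70.0] med [0.486 0.288 0.021] top [0.4448 0.2652 0.1075] 3515
```

View pics/top1.png

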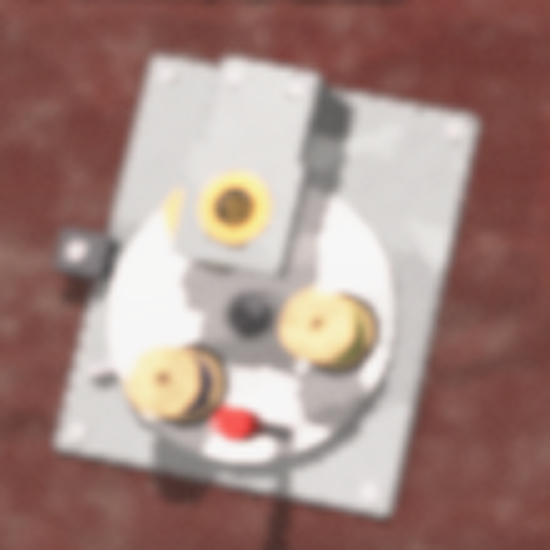

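View pics/scene1.png

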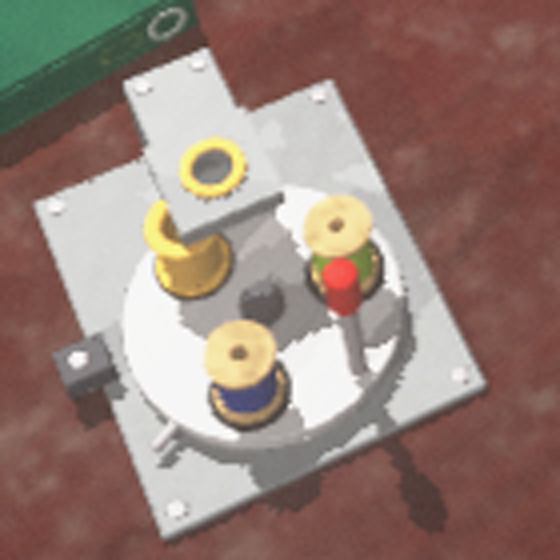

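The crops show the hub at top-crop (250,315), the knob at (235,422) and the collar at (233,207). The dowel is about 0.6 rad counter-clockwise of the block. The next script measures these precisely.

```bash
cat >> h.py <<'E'
BOX={"top":{"collar":(190,240,225,272),"red":(195,285,222,312),"hub":(200,268,222,290)},
 "scene":{"collar":(208,330,238,350),"red":(245,358,268,385),"hub":(225,365,248,385)}}
def blob(n,p,lo,hi,box):
    h=cv2.cvtColor(p,cv2.COLOR_BGR2HSV);m=cv2.inRange(h,np.array(lo),np.array(hi))
    k=np.zeros_like(m);x0,y0,x1,y1=box;k[y0:y1,x0:x1]=m[y0:y1,x0:x1];return k>0
E
python3 - <<'E'
from h import *
o=ctrl.get_obs();print(o["time_s"])
for n in ("top","scene"):
    p,d=camera(n);W=cloud(n,d)
    # collar: yellow & height
    m=blob(n,p,(15,90,120),(35,255,255),BOX[n]["collar"])
    m&=(abs(W[...,2]-.087)<.006)
    c=cv2.findContours(m.astype(np.uint8),cv2.RETR_EXTERNAL,cv2.CHAIN_APPROX_NONE)[0];c=max(c,key=len)
    pts=np.array([ray(n,u,v,.087) for u,v in c[:,0]])[:,:2].astype(np.float32)
    print(n,"collar",cv2.minEnclosingCircle(pts),cv2.fitEllipse(pts))
    m=blob(n,p,(0,150,90),(8,255,255),BOX[n]["red"])|blob(n,p,(172,150,90),(179,255,255),BOX[n]["red"])
    w=W[m];print("red",m.sum(),np.percentile(w[:,2],[5,50,98]).round(3),"top pts",w[w[:,2]>.109].mean(0).round(4),(w[:,2]>.109).sum())
    v,u=np.nonzero(m);print("red pix centroid@.1",ray(n,u.mean(),v.mean(),.1).round(4),"@.107",ray(n,u.mean(),v.mean(),.107).round(4))
    m=blob(n,p,(0,0,0),(179,255,75),BOX[n]["hub"])&(W[...,2]>.017);v,u=np.nonzero(m);print("hub",m.sum(),ray(n,u.mean(),v.mean(),.024).round(4))
    # base plate disc: table top white z~.02
    m=abs(W[...,2]-.02)<.004; m&=(abs(W[...,0]-.49)<.1)&(abs(W[...,1]-.27)<.1)
    pts=W[m][:,:2].astype(np.float32);print("disc",cv2.minEnclosingCircle(pts))
    # probe handle
    h=cv2.cvtColor(p,cv2.COLOR_BGR2HSV)
    m=(cv2.inRange(h,(100,120,30),(130,255,255))>0)&(abs(W[...,0]-.527)<.03)&(abs(W[...,1]+.18)<.03)&(W[...,2]>.1)
    w=W[m];print("handle",m.sum(),w.min(0).round(3),w.max(0).round(3));
    g=(W[...,2]>.154)&(abs(W[...,0]-.527)<.03)&(abs(W[...,1]+.18)<.03)
    w=W[g];print("htop",g.sum(),w.mean(0).round(4),cv2.minAreaRect(w[:,:2].astype(np.float32)))
    f=(abs(W[...,0]-.527)<.06)&(abs(W[...,1]+.18)<.06)&(W[...,2]>.006)&(W[...,2]<.02)
    if f.sum():print("foot",f.sum(),cv2.minEnclosingCircle(W[f][:,:2].astype(np.float32)),np.median(W[f][:,2]))
    a=W[(abs(W[...,0]-.63)<.1)&(abs(W[...,1]-.25)<.2)];
E
```

```text
0.9
top collar ((0.5385438203811646, 0.27239322662353516), 0.013528343290090561) ((0.5391139984130859, 0.2718730568885803), (0.023504136130213737, 0.02549639903008938), 82.99468231201172)
red 25 [0.105 0.113 0.117] top pts [0.4467 0.2618 0.1138] 22
red pix centroid@.1 [0.447  0.2646 0.1   ] @.107 [0.4467 0.2628 0.107 ]
hub 0 [nan nan nan]
disc ((0.5179462432861328, 0.2873917818069458), 0.08546685427427292)
handle 136 [ 0.518 -0.194  0.12 ] [ 0.539 -0.173  0.159]
htop 91 [ 0.5292 -0.1832  0.1569] ((0.5286790132522583, -0.1832878440618515), (0.02014549821615219, 0.020264411345124245), 88.78996276855469)
foot 567 ((0.5292421579360962, -0.1839943379163742), 0.03974340111017227) 0.01012741147896252
scene collar ((0.5402006506919861, 0.2721344828605652), 0.015230119228363037) ((0.5405120253562927, 0.2721633315086365), (0.02783481404185295, 0.028650637716054916), 52.01643371582031)
red 78 [0.095 0.113 0.117] top pts [0.4464 0.2642 0.1135] 57
red pix centroid@.1 [0.45   0.2631 0.1   ] @.107 [0.4467 0.2646 0.107 ]
hub 0 [nan nan nan]
disc ((0.5088064074516296, 0.29504191875457764), 0.08154424279928207)
handle 231 [ 0.519 -0.197  0.108] [ 0.542 -0.171  0.159]
htop 76 [ 0.5303 -0.1829  0.1569] ((0.5313572287559509, -0.1838511824607849), (0.022750316187739372, 0.022450026124715805), 85.84535217285156)
foot 529 ((0.5419312715530396, -0.17337201535701752), 0.05408162996172905) 0.010191845036877733<stdin>:14: RuntimeWarning: Mean of empty slice.
  ret = ret.dtype.type(ret / rcount)
```

{"method": "move_arm", "body": {
  "series": [
    [[1, 15, -20, -10, 0.03], [1, 38, -52, -20, 0.06], [1, 61, -84, -20, 0.09], [1, 84, -116, -20, 0.12], [1, 107, -148, -20, 0.15], [1, 130, -180, -20, 0.18], [1, 153, -212, -20, 0.21], [1, 176, -244, -20, 0.24], [1, 199, -276, -20, 0.27], [1, 222, -308, -20, 0.296]]
  ]
}}

```text
time_s: 1.83
eef_pos: [0.2903, -0.1891, 0.2115]
eef_rot: [0.0, 1.0, -0.001, 0.0]
wrist_force: [1.4, -0.7, 0.6]
opening: 1.002
grasp_force: 0.0
```

```bash
python3 - <<'E'
from h import *
print(ray("top",210,278,.026),ray("scene",170+262/4,300+298/4,.026))
o=ctrl.get_obs();print(o["eef_pos"],o["eef_rot"],o["q"])
E
```

```text
[0.49828334 0.27858144 0.026     ] [0.50113679 0.27957972 0.026     ]
[ 0.29034274 -0.18909805  0.21150439] [ 4.27865040e-04  9.99998939e-01 -1.32813608e-03  4.17640415e-04] [-9.24342340e-01 -4.12710065e-01  2.09936617e+00  1.50740342e-04
  1.45375015e+00  6.49092746e-01]
```

{"method": "move_arm", "body": {
  "series": [
    [[1, 13, -38, 0, 0], [1, 26, -76, 0, 0], [1, 39, -114, 0, 0], [1, 52, -152, 0, 0], [1, 65, -190, 0, 0], [1, 78, -228, 0, 0], [1, 91, -266, 0, 0], [1, 104, -304, 0, 0], [1, 117, -342, 0, 0], [1, 130, -380, 0, 0]]
  ]
}}

```text
time_s: 2.67
eef_pos: [0.4205, 0.1917, 0.2115]
eef_rot: [-0.0, 1.0, 0.0, 0.0]
wrist_force: [-0.0, -0.4, 0.9]
opening: 0.999
grasp_force: 0.0
```

{"method": "move_arm", "body": {
  "series": [
    [[1, 10, -30, 0, 0], [1, 20, -60, 10, 0], [1, 25, -71, 30, 0], [1, 25, -72, 50, 0], [1, 25, -72, 60, 0], [1, 25, -72, 60, 0], [1, 25, -72, 60, 0], [1, 25, -72, 60, 0], [1, 25, -72, 60, 0], [1, 25, -72, 60, 0]]
  ]
}}

```text
time_s: 3.5
eef_pos: [0.4462, 0.2611, 0.1527]
eef_rot: [-0.0, 1.0, -0.0, 0.001]
wrist_force: [-0.6, 0.5, 0.4]
opening: 1.001
grasp_force: 0.0
```

```bash
python3 - <<'E'
from h import *
n="scene"
ims=[]
for n,a in (("top",(215,325,160,270)),("scene",(270,430,170,330))):
    p,d=camera(n);p=p[a[0]:a[1],a[2]:a[3]];ims.append(cv2.resize(p,(400,400),interpolation=cv2.INTER_CUBIC))
cv2.imwrite("pics/k2.png",np.hstack(ims))
o=ctrl.get_obs();print(o["eef_pos"],o["eef_rot"],o["q"])
E
```

```text
[0.44588061 0.261156   0.15224183] [-2.47147442e-04  9.99999597e-01 -3.49455001e-04  7.89062949e-04] [2.99847247e-01 8.87118944e-02 1.79285703e+00 5.80560261e-06
 1.25837001e+00 1.87134070e+00]
```

View pics/k2.png

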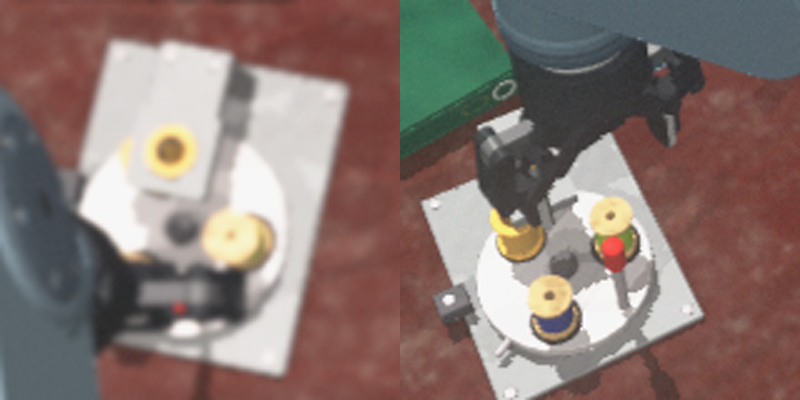

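{"method": "move_arm", "body": {
  "series": [
    [[1, 0, 0, 15, 0], [1, 0, -1, 35, 0], [1, 0, -1, 55, 0], [1, 0, -1, 66, 0], [1, 0, -1, 68, 0], [0.4, 0, -1, 68, 0], [0.1, 0, -1, 68, 0], [0, 0, -1, 68, 0], [0, 0, -1, 68, 0], [0, 0, -1, 68, 0]]
  ]
}}

```text
time_s: 4.43
eef_pos: [0.4459, 0.2625, 0.0842]
eef_rot: [-0.0, 1.0, -0.0, 0.001]
wrist_force: [0.2, 0.2, -0.4]
opening: 0.296
grasp_force: 0.0
```

{"method": "move_arm", "body": {
  "series": [
    [[0, 0, 0, 0, 0], [0, 0, 0, 0, 0], [0, 0, 0, 0, 0], [0, 0, 0, 0, 0], [0, 0, 0, 0, 0], [0, 0, 0, 0, 0], [0, 0, 0, 0, 0], [0, 0, 0, 0, 0], [0, 0, 0, 0, 0], [0, 0, 0, 0, 0]]
  ]
}}

```text
time_s: 5.27
eef_pos: [0.4453, 0.2623, 0.0833]
eef_rot: [0.0, 1.0, -0.0, -0.0]
wrist_force: [-0.4, -0.2, -0.0]
opening: -0.001
grasp_force: 0.0
```

```bash
python3 - <<'E'
from h import *
ims=[]
for n,a in (("top",(215,325,160,270)),("scene",(270,430,170,330))):
    p,d=camera(n);
    W=cloud(n,d);m=blob(n,p,(0,150,90),(8,255,255),(160,270,310,400))|blob(n,p,(172,150,90),(179,255,255),(160,270,310,400))
    m&=abs(W[...,2]-.1)<.03
    print(n,m.sum(),W[m].mean(0) if m.any() else 0,proj(n,o) if (o:=ctrl.get_obs()["eef_pos"]) is not None else 0)
    p=p[a[0]:a[1],a[2]:a[3]];ims.append(cv2.resize(p,(400,400),interpolation=cv2.INTER_CUBIC))
cv2.imwrite("pics/k3.png",np.hstack(ims))
E
```

```text
top 0 0 [209.93426246 300.30518379]
scene 42 [0.44220101 0.26666455 0.10195798] [257.39136046 376.43675255]
```

View pics/k3.png

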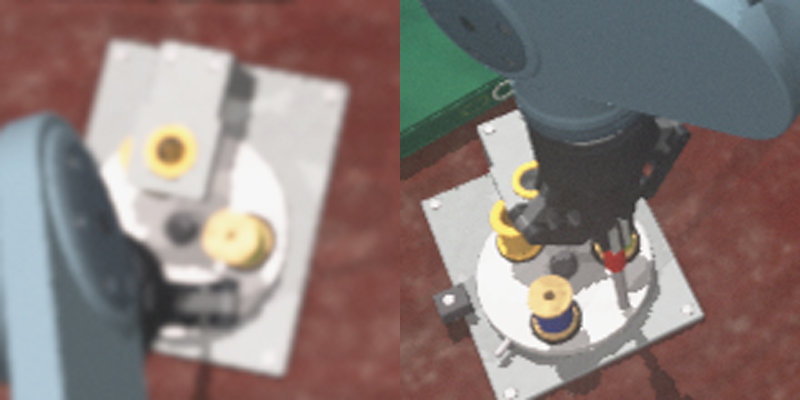

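The gripper is at the knob but shut with no force, so I need a closer look.

```bash
python3 - <<'E'
from h import *
p,d=camera("scene");W=cloud("scene",d)
cv2.imwrite("pics/k4.png",cv2.resize(p[345:395,225:290],(780,600),interpolation=cv2.INTER_NEAREST))
for v in range(354,388,3):
    print(v,[tuple((W[v,u]*1000).round().astype(int).tolist()) for u in range(248,268,3)])
o=ctrl.get_obs();print(o["opening"],o["grasp_force"],o["wrist_force"],o["eef_pos"])
E
```

```text
354 [(429, 278, 206), (429, 273, 200), (428, 269, 195), (436, 260, 173), (434, 255, 171), (434, 250, 165), (510, 205, 5)]
357 [(430, 279, 195), (428, 275, 193), (434, 267, 175), (438, 260, 162), (434, 256, 162), (501, 217, 21), (504, 209, 7)]
360 [(438, 276, 171), (434, 273, 173), (433, 268, 169), (436, 262, 156), (436, 256, 150), (437, 250, 141), (501, 212, 3)]
363 [(441, 276, 155), (435, 274, 161), (434, 269, 157), (435, 263, 150), (436, 257, 141), (488, 225, 25), (488, 220, 20)]
366 [(447, 275, 135), (439, 273, 144), (436, 269, 144), (433, 265, 144), (435, 259, 132), (485, 228, 22), (483, 223, 19)]
369 [(496, 255, 25), (439, 274, 135), (438, 269, 130), (435, 265, 131), (479, 238, 31), (479, 232, 23), (477, 227, 21)]
372 [(493, 257, 21), (448, 271, 108), (443, 268, 111), (441, 264, 109), (477, 240, 24), (475, 235, 21), (473, 230, 19)]
375 [(488, 261, 22), (485, 256, 20), (443, 269, 101), (440, 265, 100), (474, 243, 20), (470, 239, 21), (467, 234, 20)]
378 [(484, 264, 18), (479, 260, 21), (446, 269, 85), (441, 265, 88), (46, 448, 943), (465, 242, 20), (462, 238, 20)]
381 [(479, 267, 18), (474, 264, 21), (472, 259, 18), (443, 266, 73), (464, 250, 19), (460, 246, 21), (457, 241, 20)]
384 [(472, 271, 21), (469, 267, 22), (465, 263, 22), (444, 267, 62), (446, 260, 48), (456, 249, 18), (452, 245, 20)]
387 [(470, 274, 17), (465, 270, 20), (461, 266, 19), (447, 266, 45), (444, 262, 42), (450, 253, 22), (447, 248, 20)]
-0.0005213656556335569 0.0 [-0.12367111  0.06735726  0.34332021] [0.44529729 0.26226366 0.08328605]
```

View pics/k4.png

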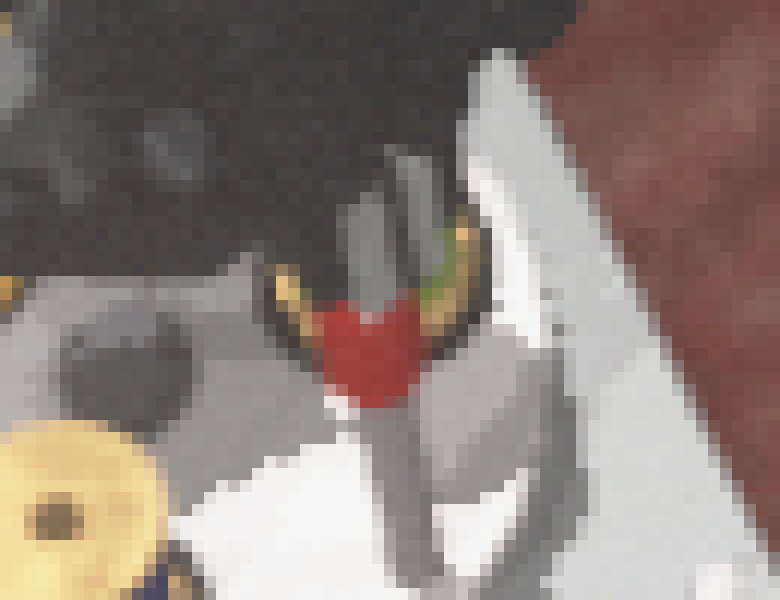

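```bash
python3 - <<'E'
from h import *
for z in (.152,.165,.18,.197): print(z,proj("scene",(.446,.3085,z)).round(1),proj("scene",(.446,.2135,z)).round(1))
print(proj("scene",(.4465,.263,.114)),proj("scene",(.4465,.263,.086)))
E
```

```text
0.152 [230.  373.3] [277.2 340.9]
0.165 [228.9 369.6] [276.7 337. ]
0.18 [227.7 365.2] [276.2 332.3]
0.197 [226.3 360. ] [275.5 326.9]
[255.04616144 367.99146368] [256.51839484 375.47977363]
```

{"method": "move_arm", "body": {
  "series": [
    [[0.2, 0, 0, 0, 0], [0.4, 0, 0, 0, 0], [0.5, 0, 0, 0, 0], [0.5, 0, 0, 0, 0], [0.5, 0, 0, 0, 0], [0.5, 0, 0, 0, 0], [0.5, 0, 0, 0, 0], [0.5, 0, 0, 0, 0], [0.5, 0, 0, 0, 0], [0.5, 0, 0, 0, 0]]
  ]
}}

```text
time_s: 6.25
eef_pos: [0.4453, 0.2623, 0.0833]
eef_rot: [-0.0, 1.0, -0.0, 0.0]
wrist_force: [0.7, -0.0, -1.0]
opening: 0.499
grasp_force: 0.0
```

```bash
python3 - <<'E'
from h import *
p,d=camera("scene")
cv2.imwrite("pics/k5.png",cv2.resize(p[330:395,215:300],(782,598),interpolation=cv2.INTER_NEAREST))
E
```

```text
(no output)
```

View pics/k5.png

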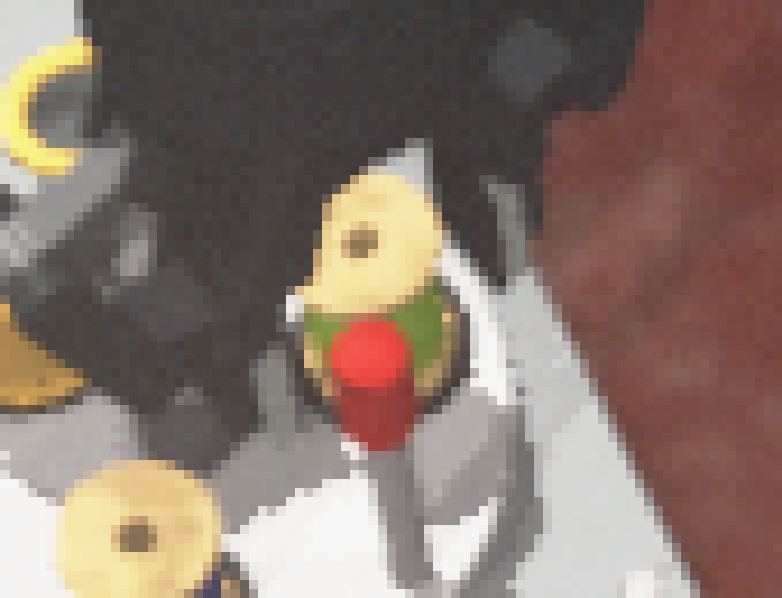

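```bash
python3 - <<'E'
from h import *
p,d=camera("scene");W=cloud("scene",d)
f=lambda v,u:tuple((W[v,u]*1000).round().astype(int).tolist())
for v in range(364,382,2): print(v,[f(v,u) for u in range(240,250)])
print()
for v in range(346,366,2): print(v,[f(v,u) for u in range(266,276)])
print([f(v,255) for v in range(362,380,2)])
E
```

```text
364 [(435, 292, 180), (434, 291, 180), (434, 289, 178), (434, 288, 177), (434, 286, 175), (434, 285, 173), (509, 251, 22), (507, 250, 23), (492, 254, 50), (490, 253, 53)]
366 [(433, 294, 179), (435, 292, 174), (434, 290, 173), (433, 289, 174), (434, 287, 169), (435, 285, 165), (506, 253, 21), (505, 251, 19), (495, 254, 38), (491, 254, 44)]
368 [(435, 294, 169), (432, 293, 173), (433, 292, 170), (432, 290, 168), (437, 286, 157), (435, 285, 158), (434, 284, 159), (501, 254, 21), (499, 253, 23), (493, 254, 33)]
370 [(438, 294, 158), (438, 292, 155), (438, 290, 153), (434, 290, 159), (435, 288, 155), (434, 287, 155), (435, 285, 151), (498, 257, 21), (494, 256, 26), (492, 255, 27)]
372 [(438, 295, 152), (438, 293, 148), (439, 291, 144), (435, 291, 151), (436, 288, 147), (437, 287, 144), (435, 286, 145), (436, 284, 141), (493, 257, 21), (492, 256, 20)]
374 [(439, 295, 143), (439, 293, 141), (441, 291, 135), (437, 291, 140), (435, 290, 144), (434, 288, 143), (436, 286, 137), (434, 285, 139), (491, 259, 19), (488, 259, 22)]
376 [(439, 296, 138), (439, 294, 135), (438, 293, 134), (438, 291, 1
[... 1559 characters left out ...]
 237, 137), (498, 199, 0), (497, 197, -1), (495, 197, 2), (495, 195, 0)]
360 [(500, 212, 5), (499, 210, 3), (437, 241, 130), (435, 240, 133), (434, 239, 133), (494, 204, 3), (492, 203, 6), (493, 201, 2), (491, 200, 4), (491, 197, 0)]
362 [(490, 218, 19), (495, 213, 5), (493, 212, 7), (494, 209, 2), (490, 209, 7), (488, 208, 10), (489, 206, 5), (486, 205, 8), (487, 202, 3), (487, 200, 0)]
364 [(46, 448, 943), (484, 219, 20), (490, 214, 6), (490, 212, 4), (487, 212, 7), (484, 211, 11), (486, 208, 4), (484, 207, 5), (482, 205, 6), (485, 202, -2)]
[(481, 245, 64), (452, 259, 116), (449, 261, 115), (446, 263, 115), (444, 265, 113), (440, 267, 114), (441, 268, 106), (443, 268, 95), (441, 269, 93)]
```

Depth shows the finger ends at z≈0.13 half open and about 0.116 shut. That is roughly 33 mm higher than the reported TCP implies, so the fingers closed above the knob. I'll go lower.

{"method": "move_arm", "body": {
  "series": [
    [[0.5, 0, 0, 8, 0], [0.5, 0, 0, 16, 0], [0.5, 0, 0, 24, 0], [0.5, 0, 0, 30, 0], [0.5, 0, 0, 30, 0], [0.3, 0, 0, 30, 0], [0, 0, 0, 30, 0], [0, 0, 0, 30, 0], [0, 0, 0, 30, 0], [0, 0, 0, 30, 0]]
  ]
}}

```text
time_s: 7.18
eef_pos: [0.4456, 0.2624, 0.0537]
eef_rot: [-0.0, 1.0, -0.0, 0.0]
wrist_force: [-0.4, -0.7, 0.8]
opening: 0.161
grasp_force: 58.6
```

{"method": "move_arm", "body": {
  "series": [
    [[0, -1.0, -3.2, 0, 0], [0, -1.8, -6.4, 0, 0], [0, -2.4, -9.7, 0, 0], [0, -2.8, -13, 0, 0], [0, -3.0, -16.3, 0, 0], [0, -3.0, -19.6, 0, 0], [0, -2.8, -22.9, 0, 0], [0, -2.5, -26.2, 0, 0], [0, -2.2, -28, 0, 0], [0, -2.2, -28, 0, 0]]
  ]
}}

```text
time_s: 8.02
eef_pos: [0.4392, 0.2902, 0.0535]
eef_rot: [0.001, 1.0, -0.0, -0.004]
wrist_force: [-14.5, -2.5, 15.0]
opening: 0.159
grasp_force: 60.7
```

{"method": "move_arm", "body": {
  "series": [
    [[0, 0.3, -1, 0, 0], [0, 0.5, -2, 0, 0], [0, 0.5, -2, 0, 0], [0, 0.5, -2, 0, 0], [0, 0.5, -2, 0, 0], [0, 0.5, -2, 0, 0], [0, 0.5, -2, 0, 0], [0, 0.5, -2, 0, 0], [0, 0.5, -2, 0, 0], [0, 0.5, -2, 0, 0]]
  ]
}}

```text
time_s: 8.85
eef_pos: [0.4394, 0.2913, 0.0535]
eef_rot: [0.001, 1.0, -0.0, -0.004]
wrist_force: [-15.7, -5.5, 17.2]
opening: 0.158
grasp_force: 60.9
```

{"method": "move_arm", "body": {
  "series": [
    [[0, -1, -1, 0, 0], [0, -2, -2, 0, 0], [0, -2, -3, 0, 0], [0, -2, -3, 0, 0], [0, -2, -3, 0, 0], [0, -2, -3, 0, 0], [0, -2, -3, 0, 0], [0, -2, -3, 0, 0], [0, -2, -3, 0, 0], [0, -2, -3, 0, 0]]
  ]
}}

```text
time_s: 9.68
eef_pos: [0.4392, 0.2925, 0.0535]
eef_rot: [0.003, 1.0, 0.0, -0.003]
wrist_force: [-10.1, -13.5, 13.8]
opening: 0.161
grasp_force: 60.6
```

```bash
python3 - <<'E'
from h import *
p,d=camera("scene");W=cloud("scene",d)
cv2.imwrite("pics/k6.png",cv2.resize(p[300:440,170:310],(560,560),interpolation=cv2.INTER_CUBIC))
E
```

```text
(no output)
```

View pics/k6.png

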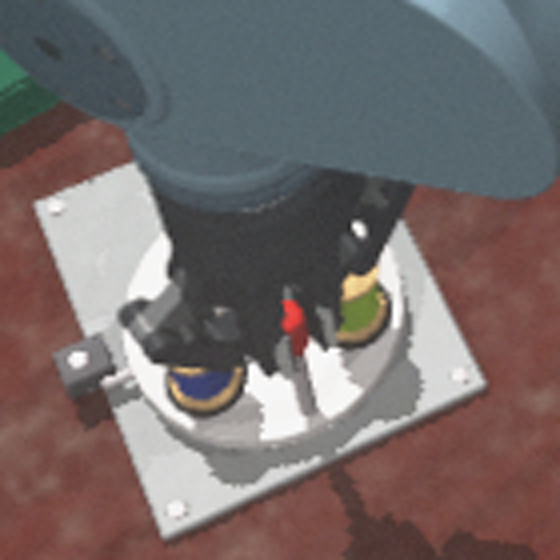

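{"method": "move_arm", "body": {
  "series": [
    [[0, 0, -1, 0, 0], [0, 0, -2, 0, 0], [0, 0, -3, 0, 0], [0, 0, -3, 0, 0], [0, 0, -3, 0, 0], [0, 0, -3, 0, 0], [0, 0, -3, 0, 0], [0, 0, -3, 0, 0], [0, 0, -3, 0, 0], [0, 0, -3, 0, 0]]
  ]
}}

```text
time_s: 10.57
eef_pos: [0.4391, 0.2924, 0.0535]
eef_rot: [0.006, 1.0, 0.0, -0.003]
wrist_force: [-10.6, -25.7, 19.0]
opening: 0.165
grasp_force: 61.4
```

{"method": "move_arm", "body": {
  "series": [
    [[0, 0, 3, 0, 0], [0, 0, 5, 0, 0], [0, 0, 5, 0, 0], [0.5, 0, 5, 0, 0], [0.5, 0, 5, 0, 0], [0.5, 0, 5, 0, 0], [0.5, 0, 5, 0, 0], [0.5, 0, 5, -30, 0], [0.5, 0, 5, -60, 0], [0.5, 0, 5, -100, 0]]
  ]
}}

```text
time_s: 11.4
eef_pos: [0.4398, 0.2926, 0.152]
eef_rot: [0.001, 1.0, -0.0, -0.002]
wrist_force: [1.0, -0.1, 0.6]
opening: 0.501
grasp_force: 0.0
```

{"method": "move_arm", "body": {
  "series": [
    [[0.5, 0, 0, -40, 0], [0.6, 5, 40, -60, 0], [0.7, 10, 80, -60, 0], [0.8, 15, 120, -60, 0], [0.8, 22, 160, -60, 0], [0.8, 30, 200, -60, 0], [0.8, 38, 240, -60, 0], [0.8, 46, 280, -60, 0], [0.8, 54, 320, -60, 0], [0.8, 62, 360, -60, 0]]
  ]
}}

```text
time_s: 12.23
eef_pos: [0.5038, -0.0688, 0.2136]
eef_rot: [0.0, 1.0, -0.0, 0.0]
wrist_force: [1.1, 0.5, -0.3]
opening: 0.803
grasp_force: 0.0
```

```bash
python3 - <<'E'
from h import *
A=np.array([.499,.2808])
for n in ("top","scene"):
    p,d=camera(n);W=cloud(n,d)
    B=(180,280,250,320) if n=="top" else (200,330,300,420)
    m=blob(n,p,(0,150,90),(8,255,255),B)|blob(n,p,(172,150,90),(179,255,255),B)
    m&=W[...,2]>.108;k=W[m].mean(0);print("knob",k.round(4),m.sum())
    m=blob(n,p,(15,90,120),(35,255,255),(190,240,225,272) if n=="top" else (195,325,245,380));
    m&=(abs(W[...,2]-.087)<.006);c=max(cv2.findContours(m.astype(np.uint8),0,1)[0],key=len)
    g=np.array(cv2.fitEllipse(np.array([ray(n,u,v,.087) for u,v in c[:,0]])[:,:2].astype(np.float32))[0]);print("guide",g.round(4),"dist knob-guide",np.linalg.norm(k[:2]-g))
    v=g-k[:2];print("line angle deg",np.degrees(np.arctan2(v[1],v[0])))
    # spool/bridge direction
    m=(abs(W[...,2]-.084)<.003)&(abs(W[...,0]-.56)<.07)&(abs(W[...,1]-.265)<.05)
    print("bridge",cv2.minAreaRect(W[m][:,:2].astype(np.float32)))
o=ctrl.get_obs();print(o["eef_pos"],o["wrist_force"])
cv2.imwrite("pics/k7.png",np.hstack([cv2.resize(p[310:430,180:300],(480,480),interpolation=cv2.INTER_CUBIC)]))
E
```

```text
knob [0.444  0.2903 0.1136] 31
guide [0.5397 0.2713] dist knob-guide 0.09762214984677064
line angle deg -11.269902347488959
bridge ((0.559764564037323, 0.2688484787940979), (0.05101417005062103, 0.08984605967998505), 78.71936798095703)
knob [0.4449 0.2931 0.1133] 53
guide [0.5403 0.2721] dist knob-guide 0.09768319055529968
line angle deg -12.376143583466607
bridge ((0.5614718794822693, 0.26846250891685486), (0.050170544534921646, 0.09182693809270859), 78.053466796875)
[ 0.50448487 -0.07233521  0.21338339] [ 0.07569689  0.21658099 -0.14188731]
```

View pics/k7.png

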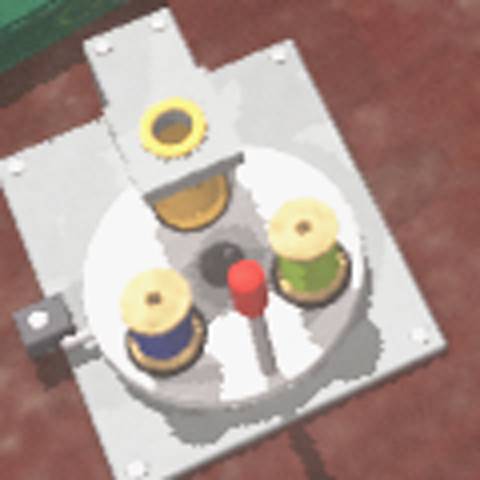

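The table is at its stop: the knob–guide distance is 97.7 mm, along the bridge axis. The dowel is against the block. Next is the probe.

{"method": "move_arm", "body": {
  "series": [
    [[0.8, 5, 30, 0, 0], [0.8, 12, 65, 0, 0], [0.8, 20, 95, 0, 0], [0.8, 25, 109, 0, 0], [0.8, 25, 111, 10, 0], [0.8, 25, 111, 30, 0], [0.8, 25, 111, 50, 0], [0.8, 25, 111, 60, 0], [0.8, 25, 111, 60, 0], [0.8, 25, 111, 60, 0]]
  ]
}}

```text
time_s: 13.17
eef_pos: [0.5282, -0.1764, 0.1529]
eef_rot: [-0.001, 1.0, 0.0, -0.001]
wrist_force: [0.3, -0.4, 0.6]
opening: 0.798
grasp_force: 0.0
```

```bash
python3 - <<'E'
from h import *
o=ctrl.get_obs();print(o["eef_pos"])
for n in ("top","scene"):
    p,d=camera(n);W=cloud(n,d)
    h=cv2.cvtColor(p,cv2.COLOR_BGR2HSV)
    m=(cv2.inRange(h,(100,120,30),(130,255,255))>0)&(abs(W[...,0]-.527)<.03)&(abs(W[...,1]+.18)<.03)&(W[...,2]>.1)
    if m.any():
        w=W[m];print(n,"handle",m.sum(),w.min(0).round(3),w.max(0).round(3))
    g=(abs(W[...,0]-.53)<.03)&(abs(W[...,1]+.183)<.075)&(W[...,2]>.165)&(W[...,2]<.23)&~m
    w=W[g];print("finger lowest z",np.percentile(w[:,2],[0.5,2,5]).round(3) if len(w) else 0)
    # finger inner faces low part
    q=w[w[:,2]<.2]; 
    for s in (q[q[:,1]>-.183],q[q[:,1]<-.183]):
        if len(s):print("  side",len(s),s.min(0).round(3),s.max(0).round(3))
E
```

```text
[ 0.52819506 -0.17641362  0.15287361]
top handle 9 [ 0.498 -0.191  0.14 ] [ 0.521 -0.15   0.331]
finger lowest z 0
scene handle 167 [ 0.52  -0.195  0.112] [ 0.541 -0.17   0.159]
finger lowest z [0.203 0.204 0.206]
```

{"method": "move_arm", "body": {
  "series": [
    [[0.8, 1, 4, 0, 0], [0.8, 1.5, 7, 5, 0], [0.8, 1.5, 7, 25, 0], [0.8, 1.5, 7, 45, 0], [0.8, 1.5, 7, 60, 0], [0.8, 1.5, 7, 67, 0], [0.8, 1.5, 7, 67, 0], [0.8, 1.5, 7, 67, 0], [0.8, 1.5, 7, 67, 0], [0.8, 1.5, 7, 67, 0]]
  ]
}}

```text
time_s: 14.1
eef_pos: [0.5309, -0.1853, 0.0876]
eef_rot: [0.001, 1.0, -0.0, 0.001]
wrist_force: [-0.0, -0.6, 1.3]
opening: 0.798
grasp_force: 0.0
```

{"method": "move_arm", "body": {
  "series": [
    [[0.6, 0, 0, 0, 0], [0.4, 0, 0, 0, 0], [0.3, 0, 0, 0, 0], [0.2, 0, 0, 0, 0], [0, 0, 0, 0, 0], [0, 0, 0, 0, 0], [0, 0, 0, 0, 0], [0, 0, 0, 0, 0], [0, 0, 0, 0, 0], [0, 0, 0, 0, 0]]
  ]
}}

```text
time_s: 14.93
eef_pos: [0.5304, -0.185, 0.0867]
eef_rot: [0.0, 1.0, -0.0, 0.0]
wrist_force: [-0.0, -0.6, 5.7]
opening: 0.246
grasp_force: 59.5
```

{"method": "move_arm", "body": {
  "series": [
    [[0, 0, 0, -5, 0], [0, 0, 0, -15, 0], [0, 0, 0, -30, 0], [0, 0, 0, -45, 0], [0, 0, 0, -60, 0], [0, 0, 0, -75, 0], [0, 0, 0, -90, 0], [0, 0, 0, -105, 0], [0, 0, 0, -120, 0], [0, 0, 0, -130, 0]]
  ]
}}

```text
time_s: 15.77
eef_pos: [0.5303, -0.1848, 0.2182]
eef_rot: [0.0, 1.0, -0.0, 0.001]
wrist_force: [0.2, -0.4, -0.1]
opening: 0.25
grasp_force: 58.7
```

{"method": "move_arm", "body": {
  "series": [
    [[0, 0, 0, -10, 0], [0, 0, -20, -10, 0], [0, 1, -50, -10, 0], [0, 2, -80, -10, 0], [0, 3, -110, -10, 0], [0, 4, -140, -10, 0], [0, 5, -170, -10, 0], [0, 6, -190, -10, 0], [0, 6, -200, -10, 0], [0, 6, -200, -10, 0]]
  ]
}}

```text
time_s: 16.6
eef_pos: [0.5356, 0.0171, 0.2262]
eef_rot: [-0.0, 1.0, 0.001, -0.0]
wrist_force: [-0.9, 0.5, -0.8]
opening: 0.246
grasp_force: 58.8
```

```bash
cat >> h.py <<'E'
def probe(c):
    """handle/rod points near TCP c (xy), both cameras"""
    for n in ("top","scene"):
        p,d=camera(n);W=cloud(n,d);h=cv2.cvtColor(p,cv2.COLOR_BGR2HSV)
        near=(np.hypot(W[...,0]-c[0],W[...,1]-c[1])<.04)
        b=(cv2.inRange(h,(100,120,30),(130,255,255))>0)&near&(W[...,2]>.1)
        if b.sum()>3:
            w=W[b];print(n,"blue",b.sum(),np.percentile(w,2,axis=0).round(4),np.percentile(w,98,axis=0).round(4))
        r=near&(W[...,2]>.09)&(W[...,2]<c[2]+.03)
        w=W[r]
        if len(w):
            zs=np.arange(w[:,2].min(),w[:,2].max(),.01)
            for z in zs:
                s=w[(w[:,2]>=z)&(w[:,2]<z+.01)]
                if len(s)>2: print("  ",n,round(z,3),len(s),s.mean(0).round(4),np.ptp(s,axis=0).round(3))
E
python3 - <<'E'
from h import *
o=ctrl.get_obs();print(o["eef_pos"],o["eef_rot"],o["opening"],o["grasp_force"],o["wrist_force"]);probe(o["eef_pos"])
E
```

```text
[0.53563999 0.0171089  0.22615451] [-2.57511547e-04  9.99999052e-01  1.30049727e-03 -3.72187029e-04] 0.24624685977754793 58.83802056312561 [-0.85510021  0.45285584 -0.76916029]
scene blue 181 [0.5251 0.0059 0.2508] [0.539  0.0259 0.2965]
   scene 0.157 14 [0.5362 0.0179 0.1626] [0.008 0.004 0.01 ]
   scene 0.167 15 [0.5356 0.0173 0.1725] [0.006 0.007 0.008]
   scene 0.177 17 [0.5355 0.0172 0.1823] [0.008 0.007 0.01 ]
   scene 0.187 13 [0.535  0.0174 0.1927] [0.005 0.006 0.008]
   scene 0.197 13 [0.535  0.0173 0.2018] [0.005 0.006 0.009]
   scene 0.207 15 [0.5353 0.0172 0.2116] [0.005 0.007 0.009]
   scene 0.217 14 [0.5348 0.0178 0.2219] [0.005 0.005 0.009]
   scene 0.227 7 [0.5352 0.0183 0.2292] [0.003 0.006 0.005]
   scene 0.237 8 [0.5244 0.0197 0.2453] [0.011 0.02  0.003]
   scene 0.247 113 [0.5303 0.022  0.2508] [0.029 0.03  0.009]
```

{"method": "move_arm", "body": {
  "series": [
    [[0, 0, -15, 0, 0], [0, 1, -45, 0, 0], [0, 1, -80, 0, 0], [0, 2, -115, 0, 0], [0, 2, -150, 0, 0], [0, 2, -185, 0, 0], [0, 2, -215, 0, 0], [0, 2, -238, 0, 0], [0, 2, -250, 0, 0], [0, 2, -254, 0, 0]]
  ]
}}

```text
time_s: 17.53
eef_pos: [0.5384, 0.2696, 0.226]
eef_rot: [0.0, 1.0, 0.0, -0.0]
wrist_force: [0.3, 0.1, -1.7]
opening: 0.245
grasp_force: 59.0
```

{"method": "move_arm", "body": {
  "series": [
    [[0, 0, 0, 0, 0], [0, 0, 0, 10, 0], [0, 0, 0, 20, 0], [0, 0, 0, 30, 0], [0, 0, 0, 40, 0], [0, 0, 0, 46, 0], [0, 0, 0, 48, 0], [0, 0, 0, 48, 0], [0, 0, 0, 48, 0], [0, 0, 0, 48, 0]]
  ]
}}

```text
time_s: 18.37
eef_pos: [0.5386, 0.2694, 0.179]
eef_rot: [-0.0, 1.0, -0.0, 0.001]
wrist_force: [-0.0, 0.6, -1.7]
opening: 0.248
grasp_force: 59.0
```

```bash
cat >> h.py <<'E'
def rodvsguide(z0,z1,k=4):
    """rod axis from scene depth+pixels, averaged over k pictures"""
    c=ctrl.get_obs()["eef_pos"];S=[];G=[];Z=[]
    C=-cal("scene")[1].T@cal("scene")[2]
    for _ in range(k):
        p,d=camera("scene");W=cloud("scene",d)
        r=(np.hypot(W[...,0]-c[0],W[...,1]-c[1])<.02)&(W[...,2]>z0)&(W[...,2]<z1)
        S.append(W[r]); Z.append(W[(np.hypot(W[...,0]-c[0],W[...,1]-c[1])<.008)&(W[...,2]>.095)][:,2].min())
        # lateral centre by pixels per row
        h=cv2.cvtColor(p,cv2.COLOR_BGR2HSV)
        m=blob("scene",p,(15,90,120),(35,255,255),(190,315,250,365))&(abs(W[...,2]-.087)<.006)
        cc=max(cv2.findContours(m.astype(np.uint8),0,1)[0],key=len)
        hull=cv2.convexHull(cc)[:,0]
        G.append(cv2.fitEllipse(np.array([ray("scene",u,v,.087) for u,v in hull])[:,:2].astype(np.float32))[0])
    S=np.vstack(S);u=C[:2]-c[:2];u/=np.linalg.norm(u);l=np.array([-u[1],u[0]])
    q=S[:,:2]-c[:2];fit=np.polyfit(S[:,2],q@l,1)
    lat=(np.percentile(q@l,5)+np.percentile(q@l,95))/2;dep=np.percentile(q@u,50)
    print("TCP",c.round(4),"n",len(S),"lateral mid",lat.round(4),"mean",(q@l).mean().round(4),"slope",fit[0].round(3),np.polyfit(S[:,2],q@u,1)[0].round(3),"depth med",dep.round(4),"tip z",np.round(Z,4))
    ctr=c[:2]+l*(q@l).mean()+u*(dep-.0033);print("rod centre",ctr.round(4),"collar",np.mean(G,0).round(4),"rod-(.540,.2717)",(ctr-[.540,.2717]).round(4))
E
python3 - <<'E'
from h import *
rodvsguide(.125,.17)
E
```

```text
TCP [0.5386 0.2694 0.179 ] n 257 lateral mid -0.0006 mean -0.0006 slope -0.0 0.007 depth med 0.0017 tip z [0.1099 0.1086 0.1089 0.1098]
rod centre [0.5403 0.2695] collar [0.5407 0.2723] rod-(.540,.2717) [ 0.0003 -0.0022]
```

{"method": "move_arm", "body": {
  "series": [
    [[0, 0.2, -1.5, 0, 0], [0, 0.2, -2.4, 0, 0], [0, 0.2, -2.4, 0, 0], [0, 0.2, -2.4, 0, 0], [0, 0.2, -2.4, 0, 0], [0, 0.2, -2.4, 0, 0], [0, 0.2, -2.4, 0, 0], [0, 0.2, -2.4, 0, 0], [0, 0.2, -2.4, 0, 0], [0, 0.2, -2.4, 0, 0]]
  ]
}}

```text
time_s: 19.4
eef_pos: [0.5383, 0.2716, 0.1783]
eef_rot: [0.0, 1.0, -0.0, -0.0]
wrist_force: [0.8, -0.1, -1.2]
opening: 0.246
grasp_force: 59.0
```

```bash
python3 - <<'E'
from h import *
rodvsguide(.12,.17,6)
c=ctrl.get_obs()["eef_pos"]
p,d=camera("top");W=cloud("top",d)
r=(np.hypot(W[...,0]-.54,W[...,1]-.2717)<.03)&(W[...,2]>.1)&(W[...,2]<.22)
w=W[r];print("top",len(w),w.mean(0).round(4) if len(w) else 0)
E
```

```text
TCP [0.5383 0.2716 0.1783] n 435 lateral mid -0.0006 mean -0.0006 slope -0.0 0.001 depth med 0.0017 tip z [0.1082 0.1084 0.1072 0.1095 0.1081 0.1084]
rod centre [0.54   0.2716] collar [0.5405 0.2724] rod-(.540,.2717) [ 0.     -0.0001]
top 84 [0.5297 0.2691 0.1808]
```

{"method": "move_arm", "body": {
  "series": [
    [[0, 0.3, -0.5, 0, 0], [0, 0.3, -0.5, 3, 0], [0, 0.3, -0.5, 7, 0], [0, 0.3, -0.5, 11, 0], [0, 0.3, -0.5, 15, 0], [0, 0.3, -0.5, 19, 0], [0, 0.3, -0.5, 23, 0], [0, 0.3, -0.5, 25, 0], [0, 0.3, -0.5, 25, 0], [0, 0.3, -0.5, 25, 0]]
  ]
}}

```text
time_s: 20.58
eef_pos: [0.5386, 0.2721, 0.1531]
eef_rot: [0.0, 1.0, -0.0, -0.0]
wrist_force: [0.6, 0.2, -0.7]
opening: 0.247
grasp_force: 59.0
```

```bash
python3 - <<'E'
from h import *
rodvsguide(.1,.142,6)
E
```

```text
TCP [0.5386 0.2721 0.1531] n 348 lateral mid -0.0007 mean -0.0007 slope -0.007 0.008 depth med 0.0015 tip z [0.096  0.0952 0.095  0.0954 0.0978 0.0951]
rod centre [0.5404 0.2722] collar [0.5409 0.2722] rod-(.540,.2717) [0.0004 0.0005]
```

Centred to within about 0.5 mm with no contact. Continuing down to tip ≈ 0.040.

{"method": "move_arm", "body": {
  "series": [
    [[0, 0, 0, 3, 0], [0, 0, 0, 8, 0], [0, 0, 0, 13, 0], [0, 0, 0, 18, 0], [0, 0, 0, 23, 0], [0, 0, 0, 28, 0], [0, 0, 0, 33, 0], [0, 0, 0, 38, 0], [0, 0, 0, 42, 0], [0, 0, 0, 43.5, 0]]
  ]
}}

```text
time_s: 21.72
eef_pos: [0.5381, 0.272, 0.1088]
eef_rot: [0.0, 1.0, -0.0, -0.001]
wrist_force: [0.4, 0.9, -1.5]
opening: 0.248
grasp_force: 59.0
```

{"method": "move_arm", "body": {
  "series": [
    [[0, 0, 0, 0, 0], [0, 0, 0, 0, 0], [0, 0, 0, 0, 0], [0, 0, 0, 0, 0], [0, 0, 0, 0, 0], [0, 0, 0, 0, 0], [0, 0, 0, 0, 0], [0, 0, 0, 0, 0], [0, 0, 0, 0, 0], [0, 0, 0, 0, 0]]
  ]
}}

```text
time_s: 22.55
eef_pos: [0.5386, 0.2721, 0.1098]
eef_rot: [-0.0, 1.0, -0.0, -0.0]
wrist_force: [-0.6, 0.0, -0.9]
opening: 0.245
grasp_force: 59.0
```

```bash
python3 - <<'E'
from h import *
rodvsguide(.098,.12,6)
p,d=camera("scene");W=cloud("scene",d);h=cv2.cvtColor(p,cv2.COLOR_BGR2HSV)
b=(cv2.inRange(h,(100,120,30),(130,255,255))>0)&(np.hypot(W[...,0]-.54,W[...,1]-.272)<.03)&(W[...,2]>.1)
print("blue z",np.percentile(W[b][:,2],[1,99]) if b.any() else 0)
E
```

```text
TCP [0.5386 0.2721 0.1098] n 74 lateral mid -0.0005 mean -0.0004 slope -0.122 0.142 depth med 0.0016 tip z [0.0959 0.0957 0.0952 0.0958 0.0956 0.0957]
rod centre [0.5403 0.272 ] collar [0.541  0.2723] rod-(.540,.2717) [0.0003 0.0003]
blue z [0.13652309 0.18084337]
```

```bash
python3 -c "
from h import *
print(order.hand_in())"
```

```text
the job is handed in; nothing more can be done
None
```

The job is handed in, with no verdict returned: the turntable is at its stop, and the probe is held upright with its tip at z ≈ 0.04 m, half-way down the core's bore. It is within about 1 mm of the guide hole's centre, and I saw no sign of contact with the gauge.

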